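Present the ball dish to the feed chute

ROBOT

A 6-joint arm with a two-finger parallel gripper is mounted at the origin on the work surface. World frame = base frame: x ahead of the robot, y to its left, z up, the work surface at z = 0. Lengths are in mm, angles in rad, forces in N, time in s.
With the tool pointing down it reaches from about 350 to 875 mm from the base axis. Payload 4.2 kg.
Tool frame: the origin (TCP) lies midway between the tips of the shut fingers; the grasp point (between the pads) lies 19 mm behind it; z points along the fingers, y is the line along which they close (so a half turn about z gives the same grasp; the last joint's range is limited). The gripper opens to 85 mm and grips with 20 to 120 N. Pads are 22 mm wide; open, the fingers measure 114 mm over their backs; the gripper's body (76 mm by 85 mm) begins 54 mm behind the grasp point. The pads swing forward as they close: fully open they stand 13 mm farther back than shut.
Start: joints at [-1.061, 0.385, 0.008, 0, -1.194, -0.259], TCP at [155.129, -605.421, 231.312] pointing down, gripper open.
Joint ranges: [-3.14, 3.14], [-1.21, 2.06], [-1.07, 1.41], [-3.16, 2.05], [-2.99, -0.16], [-3.1, 3.1]. Speed limits (rad/s): [2.79, 2.79, 3.14, 3.14, 3.14, 3.14].

INTERFACE

Orientations are given as a unit quaternion [x, y, z, w].
In Python, from bench import arm gives the robot as it stands. The module is installed in compiled form; this text tells all that it offers.
- The arm moves only by the shell command python3 -m handwheel 'ROWS' [OPENING]. ROWS is JSON, a list of rows, each an object of numbers: "x", "y", "z": the shift along the world's x, y, z each as a share of 20 cm, from -1 to 1; "ax", "ay", "az": the turn, a rotation vector about the world's x, y, z each as a share of 90 degrees, from -1 to 1. In form: [{"x": .., "y": .., "z": .., "ax": .., "ay": .., "az": ..}, ...]. A call has exactly 8 rows; each row shifts and turns the commanded pose from where the row before left it; what a row does not reach is not made up. A row lasts 1/10 s, in which the tool goes at most 50 mm and 8.59 degrees, less where a joint would pass 70% of its speed; a pose out of reach is approached as far as the arm can. A call with a number of a shift or a turn outside -1 to 1 is refused whole. A call with a gripper value outside its range is refused whole. OPENING is the opening, from -1 (shut) to 1 (fully open), set as the call begins (- or left out, the last holds). The fingers move at their own pace and stop on an object; the grip force is fixed at half the most. Time passes only in rows, so rows that do not move let the fingers close, or fill a call up. It gives the time, the measured TCP pose, the force, the opening and the grip force at its end, in the units of the state.
- arm.read_state(): the state, without advancing time (a new reading comes with each control period).
- arm.get_image(name): name is "side" or "top"; returns the picture (420x560x3 uint8, red, green, blue); there is no depth.
- arm.camera_params(name): a dict with "K" (3x3 intrinsics, pixels), "k1" (the pictures are not rectified: a ray, as slopes to the right and down, at radius r is drawn at 1 + k1 r^2 times it, then the intrinsics apply), "position" and "orientation" of the camera in the world. Camera axes: x right, y down, z forward; pixel columns grow to the right and rows downward; lengths in mm; the calibration is good to about 2 mm. A picture is of the moment at which its call begins. camera_params takes no time and is no camera call.
- arm.job_done(): hands the job in; it is judged then, once.
The state is a dict: "clock": time; "joints": joint angles; "joint_vel": joint speeds; "joint_efforts": joint torques, N m; "position": TCP position; "ee_rot": TCP orientation; "contact_force": force on the tool from outside, world axes, zero at the start; "wrist_torque": the same for the moment, N m; "gripper_width": finger opening in mm; "grasp_force": force on a finger pad.
Only numpy, scipy, OpenCV 4.12 (cv2) and the standard library are available. Lean on these libraries where they do the work, as an engineer would, in place of code of your own. Each camera call takes 0.05 s, during which the arm holds its last target. There are 200 camera calls.

TASK

Get the dish with its loose steel ball ready to feed the test stand: first take away the canister standing in front of the chute and stand it upright on the rubber mat. Then lift the dish by its bail and, keeping it level with the ball resting in its middle all the way, give it a quarter turn so that its pouring lip points straight into the chute, the end of the lip just inside the mouth and a centimetre or three above the chute floor, midway between the walls and touching nothing. Do not pour: finish while still holding the dish there, level and still; leave the other things on the bench alone.

Things in the scene. Friction and masses are not known exactly. Their poses are not given: they have to be found in the camera images.
- station: ball-feed test stand, fixed: dark steel base plate 140 x 400 x 8 mm. Origin on the bench, on the line pad - chute; +y runs from the pad to the chute. Black round pad (68 mm across, top at 22 mm) at y = -120 mm; steel U-shaped chute from y = +80 mm, level along +y, to a grey upright flow body (94 mm across, 145 mm high, brass stub on top to 175 mm) at y = +200 mm.
- chute_mouth (a point): point on the chute's floor, in the middle of its open end (75 mm above the bench). Axes as the stand's: +y leads into the chute. The chute is 50 mm wide inside, side walls 4 mm thick and 16 mm high.
- dish: round steel dish, 108 mm across, 21 mm high, 0.25 kg, standing on the pad; fixed bail over it along its y (6 mm bar, posts at y = +-55 mm, top bar 85 mm up) with a black grip block in the middle. Origin: centre of underside; +x points out through the pouring lip (at first roughly the stand's +x, a quarter turn clockwise of the chute). Inside: 8-degree cone that centres the ball; no rim at the lip.
- lip (a point): end of the pouring lip's floor: 67 mm out from the dish's centre along its +x, 14.5 mm above its underside. The lip is 27 mm wide over its sides, 3 mm thick.
- grip (a point): centre of the grip block, on the dish's axis 88 mm above its underside. The block measures 14 mm along the dish's x (grip across this), 36 mm along y, 26 mm high. Axes as the dish's.
- ball: loose steel ball, 24 mm diameter, 57 g nominal, lying in the middle of the dish; origin turns with the ball, use ball_center
- ball_center (a point): centre of the ball
- canister: upright plain aluminium canister, 40 mm diameter, 105 mm high, about 0.2 kg, standing on the stand's base plate just in front of the chute, where the dish has to be held. Origin: centre of its underside.
- mat: square black rubber mat, 130 x 130 x 4 mm, fixed on the bench at the right. Origin: centre of its underside.
- nut: brass ring nut, 34 mm across, 12 mm high, lying on the stand's base plate on the robot's side; bystander, leave alone
- detector: yellow hand-held gas detector, 130 x 64 x 30 mm, lying flat beyond the stand; bystander
- head: blue round detector head, 84 mm across, 72 mm high, with a steel snout, beyond the stand; bystander
- screwdriver: screwdriver lying at the left; bystander
- jar: grey screw jar, 56 mm across, 75 mm high, at the left; bystander
- wrench: steel wrench lying at the far right; bystander
Things that resemble listed ones, but are neither listed nor needed, are in the scene too. What is shaped like the canister but pink or turquoise is not meant.

How it is judged (in metres and radians):
On the way, in this order (a step that is already met when the one before it is completed fails the run):
1. the canister stands upright on the mat, let go (horizontal distance between canister and mat below 0.065 m and height (world z) of canister between 0.002 and 0.012 m and angle between canister's own z axis and vertical below 0.1 rad and contact force between canister and the fingers below 0.1 N and linear speed of canister below 0.02 m/s), for 0.3 s.
2. the dish is lifted at least 15 mm off its pad by the gripper, ball in the middle (z of dish in the frame of station above 0.037 m and horizontal distance between ball_center and dish below 0.02 m and contact force between dish and the fingers above 2 N and contact force between dish and station below 0.05 N), for 0.1 s.
At the end, for the whole second after the job is handed in: Dish held in the air touching nothing, still, tilt under 4 deg; lip end within 12 mm of chute midline, 3 mm short to 40 mm past the mouth, 5-45 mm above its floor, within 10 deg of straight; ball within 10 mm of dish centre; canister upright, released, on the mat within 65 mm of its centre (horizontal distance between canister and mat below 0.065 m and height (world z) of canister between 0.002 and 0.012 m and angle between canister's own z axis and vertical below 0.1 rad and contact force between canister and the fingers below 0.1 N and x of lip in the frame of chute_mouth between -0.012 and 0.012 m and y of lip in the frame of chute_mouth between -0.003 and 0.04 m and z of lip in the frame of chute_mouth between 0.005 and 0.045 m and angle between the x axis of dish and the y axis of station, either way round below 0.17 rad and y of dish in the frame of chute_mouth below 0 m and angle between dish's own z axis and vertical below 0.07 rad and horizontal distance between ball_center and dish below 0.01 m and z of ball_center in the frame of dish below 0.03 m and linear speed of dish below 0.02 m/s and linear speed of ball below 0.04 m/s and contact force between dish and the fingers above 2 N and contact force between dish and station below 0.05 N and contact force between dish and canister below 0.05 N); the arm keeps its last pose, push and grip.
It fails at once if the ball strays more than 25 mm from the dish's centre (horizontal distance between ball_center and dish above 0.025 m or z of ball_center in the frame of dish above 0.04 m).
It fails at once if the dish is tilted more than 12 degrees (angle between dish's own z axis and vertical above 0.21 rad).
It fails at once if a bystander is moved more than 30 mm (distance of any of nut, detector, head, screwdriver, jar, wrench from where it was at the start of the episode above 0.03 m).
It fails at once if the canister is laid or knocked over (angle between canister's own z axis and vertical above 0.7 rad).
It also fails if it takes over 69 s, if anything falls off the work surface, if the arm or the gripper's body presses on something with over 40 N, if the wrist force passes 120 N, or if a joint passes its speed limit or range.

## Working session

There is one attempt and no reset: what is moved stays moved. The work goes in short steps, Python scripts to look and compute and a shell command to move; the robot and the scene stay as the last step left them, time stands still between calls to the robot, and variables do not carry over. Pictures are saved under pics/ and viewed, at most 10 in all, crops included, and the job is handed in when it is done.

```bash
mkdir -p pics; cat > h.py <<'E'
import numpy as np, cv2
from scipy.spatial.transform import Rotation as R
from bench import arm
def P(n):
    c=arm.camera_params(n); o=np.array(c['orientation'],float)
    Rm=R.from_quat(o).as_matrix() if o.size==4 else o.reshape(3,3)
    return np.array(c['K'],float),float(c['k1']),np.array(c['position'],float),Rm
def ray(n,uv):
    K,k1,p,Rm=P(n); x=(uv[0]-K[0,2])/K[0,0]; y=(uv[1]-K[1,2])/K[1,1]
    rd=np.hypot(x,y); r=rd
    for _ in range(30): r=rd/(1+k1*r*r)
    s=r/rd if rd>0 else 1
    d=Rm@np.array([x*s,y*s,1]); return p,d/np.linalg.norm(d)
def atz(n,uv,z):
    p,d=ray(n,uv); return p+d*(z-p[2])/d[2]
def tri(a,b):
    p,d=ray('side',a); q,e=ray('top',b)
    s=np.linalg.lstsq(np.c_[d,-e],q-p,rcond=None)[0]
    A=p+d*s[0];B=q+e*s[1]; return (A+B)/2,np.linalg.norm(A-B)
def proj(n,X):
    K,k1,p,Rm=P(n); v=Rm.T@(np.array(X,float)-p); s=v[:2]/v[2]; s=s*(1+k1*(s@s))
    return K[:2,:2]@s+K[:2,2]
E
python3 - <<'E'
from h import *
for n in ['side','top']:
    cv2.imwrite(f'pics/{n}0.png',arm.get_image(n)[:,:,::-1]); print(arm.camera_params(n))
s=arm.read_state(); print(s)
E
```

```text
{'K': array([[391.7567017 ,   0.        , 274.84879501],
       [  0.        , 391.7567017 , 205.30713062],
       [  0.        ,   0.        ,   1.        ]]), 'k1': -0.03822254350859848, 'position': array([313.33651331, 558.29260465, 804.80450156]), 'orientation': array([-0.22569001,  0.91820757, -0.31648955,  0.0761133 ])}
{'K': array([[541.66658213,   0.        , 274.95088742],
       [  0.        , 541.66658213, 212.86961451],
       [  0.        ,   0.        ,   1.        ]]), 'k1': -0.193099380872561, 'position': array([ 431.40961748,   60.50029782, 1678.0790709 ]), 'orientation': array([ 0.7113146 , -0.70139499,  0.0331491 , -0.03126894])}
{'clock': 0.1, 'joints': array([-1.06141133e+00,  3.85477017e-01,  6.76402272e-03, -4.05607007e-04,
       -1.19402183e+00, -2.58595955e-01]), 'joint_vel': array([-0.00049787, -0.00227046,  0.00353615,  0.00196487, -0.00106494,
        0.00152706]), 'joint_efforts': array([-2.02752693e-03, -3.93315983e+01,  1.88928491e+01,  4.19804066e+00,
       -2.61341105e-03,  2.41350257e-06]), 'position': array([ 154.98076413, -604.9392398 ,  230.33754098]), 'ee_rot': array([-1.24991894e-01,  9.92157271e-01,  9.69283702e-04, -1.88324966e-04]), 'contact_force': array([-0.32295311,  0.48525822, -0.2473193 ]), 'wrist_torque': array([-0.05479802,  0.02819786,  0.05184802]), 'grasp_force': 0.0, 'gripper_width': 85.48665274744266}
```

View pics/side0.png

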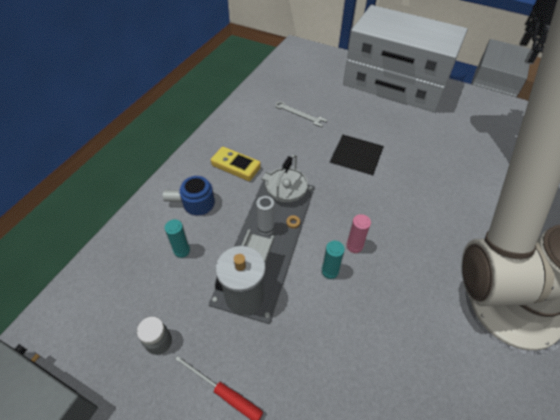

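View pics/top0.png

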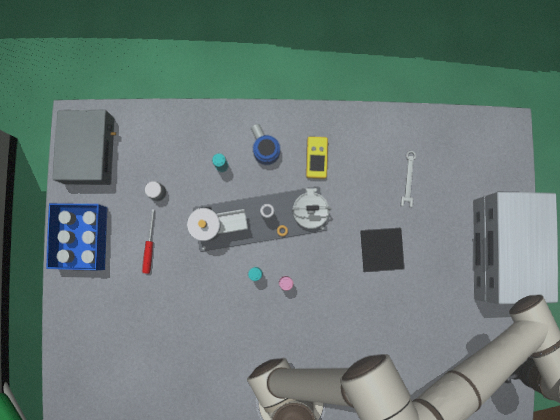

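Candidates for the canister: aluminium one at side (265,213) / top (267,211); teal at side (177,238) and (333,260), top (219,160) and (255,274); pink at side (358,233), top (287,284). The plain grey one in front of the chute is meant. I'll check it in a close crop.

```bash
python3 - <<'E'
from h import *
a=cv2.imread('pics/side0.png')[145:325,200:320]; b=cv2.imread('pics/top0.png')[170:260,180:340]
a=cv2.resize(a,None,fx=3.3333,fy=3.3333,interpolation=cv2.INTER_CUBIC)
b=cv2.resize(b,(400,225),interpolation=cv2.INTER_CUBIC)
c=cv2.resize(cv2.imread('pics/top0.png')[180:255,255:335],(400,375),interpolation=cv2.INTER_CUBIC)
cv2.imwrite('pics/crop.png',np.hstack([a,np.vstack([b,c])]))
E
```

```text
(no output)
```

View pics/crop.png

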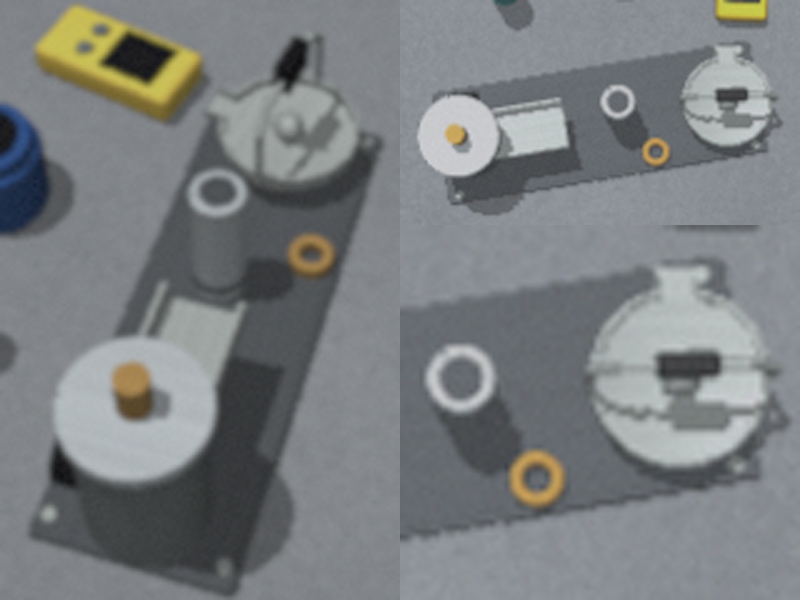

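The crop shows the plain aluminium canister (ring top, side (265,203), top (267,211)) between chute and dish, with the black grip block at side (288,164) / top (312.6,208); the lip points away from the robot.

```bash
python3 - <<'E'
from h import *
np.set_printoptions(precision=1,suppress=True)
for k,a,b in [('can',(265.4,202.9),(267,210.6)),('grip',(287.9,163.6),(312.6,208)),('lip',(264.5,178),(311.6,188)),('stub',(239.3,256),(202.4,223.6)),('mat',(358,154),(382.3,250.3))]: print(k,*tri(a,b))
stub=atz('top',(202.4,223.6),175);can=atz('top',(267,210.6),105);m1=atz('top',(245.2,210),91);m2=atz('top',(247.6,229.2),91)
print(stub,can,m1,m2,(m1+m2)/2,atz('top',(382.3,250.3),4),atz('top',(312.6,208),123),atz('top',(311.6,188),36.5),atz('top',(282,231),15))
# base plate right edge corners
for uv in [(180+342/2.5,170+43/2.5),(180+367/2.5,170+150/2.5),(180+54/2.5,170+204/2.5),(180+33/2.5,170+94/2.5)]: print('pl',atz('top',uv,8))
print(R.from_quat(arm.read_state()['ee_rot']).as_matrix())
E
```

```text
can [582.2  81.1 112.4] 3.0828800058592294
grip [591.5 -51.4 113.4] 2.8478685989239354
lip [661.7 -54.9  21.4] 0.3579529697440088
stub [537.7 259.7 181.4] 5.044998182571371
mat [ 473.5 -278.7    2.5] 2.5241393200653723
[535.9 259.4 175. ] [581.5  80.6 105. ] [583.7 145.   91. ] [527.2 136.9  91. ] [555.5 141.   91. ] [ 472.2 -278.6    4. ] [589.2 -51.2 123. ] [659.5 -53.9  36.5] [527.8  34.7  15. ]
pl [666.2 -72.1   8. ]
pl [ 533.1 -104.     8. ]
pl [460.7 282.    8. ]
pl [596.9 311.7   8. ]
[[-1.  -0.2 -0. ]
 [-0.2  1.   0. ]
 [ 0.   0.  -1. ]]
```

```bash
python3 -m handwheel '[{"x":0.089,"y":0.143,"az":0.04},{"x":0.089,"y":0.143,"az":0.04},{"x":0.089,"y":0.143,"az":0.04},{"x":0.089,"y":0.143,"az":0.04},{"x":0.089,"y":0.143,"az":0.04},{"x":0.089,"y":0.143,"az":0.04},{"x":0.089,"y":0.143,"az":0.04},{"x":0.089,"y":0.143,"az":0.04}]' 1
python3 -c "
from bench import arm;print(arm.read_state()['joints'])"
```

```text
[-1.06141133e+00  3.85477017e-01  6.76402272e-03 -4.05607007e-04
 -1.19402183e+00 -2.58595955e-01]invalid input at $[0]: expected keys x, y, z, ax, ay, az
```

```bash
python3 -m handwheel '[{"x":0.089,"y":0.143,"z":0,"ax":0,"ay":0,"az":0.04},{"x":0.089,"y":0.143,"z":0,"ax":0,"ay":0,"az":0.04},{"x":0.089,"y":0.143,"z":0,"ax":0,"ay":0,"az":0.04},{"x":0.089,"y":0.143,"z":0,"ax":0,"ay":0,"az":0.04},{"x":0.089,"y":0.143,"z":0,"ax":0,"ay":0,"az":0.04},{"x":0.089,"y":0.143,"z":0,"ax":0,"ay":0,"az":0.04},{"x":0.089,"y":0.143,"z":0,"ax":0,"ay":0,"az":0.04},{"x":0.089,"y":0.143,"z":0,"ax":0,"ay":0,"az":0.04}]' 1
python3 -c "
from bench import arm;print(arm.read_state()['joints'])"
```

```text
clock: 0.9
position: [297.8, -375.2, 231.0]
ee_rot: [-0.369, 0.929, 0.0, -0.0]
contact_force: [0.5, -0.1, 0.1]
gripper_width: 85.4
grasp_force: 0.0
[-5.59891732e-01  1.35080400e-01 -3.36522187e-01 -2.35137575e-04
 -1.09987102e+00 -2.55017385e-01]
```

```bash
python3 -m handwheel '[{"x":0.089,"y":0.143,"z":0,"ax":0,"ay":0,"az":0.033},{"x":0.089,"y":0.143,"z":0,"ax":0,"ay":0,"az":0.033},{"x":0.089,"y":0.143,"z":0,"ax":0,"ay":0,"az":0.033},{"x":0.089,"y":0.143,"z":0,"ax":0,"ay":0,"az":0.033},{"x":0.089,"y":0.143,"z":0,"ax":0,"ay":0,"az":0.033},{"x":0.089,"y":0.143,"z":0,"ax":0,"ay":0,"az":0.033},{"x":0.089,"y":0.143,"z":0,"ax":0,"ay":0,"az":0.033},{"x":0.089,"y":0.143,"z":0,"ax":0,"ay":0,"az":0.033}]' 1
python3 -m handwheel '[{"x":0.089,"y":0.143,"z":0,"ax":0,"ay":0,"az":0.033},{"x":0.089,"y":0.143,"z":0,"ax":0,"ay":0,"az":0.033},{"x":0.089,"y":0.143,"z":0,"ax":0,"ay":0,"az":0.033},{"x":0.089,"y":0.143,"z":-0.02,"ax":0,"ay":0,"az":0.033},{"x":0.089,"y":0.143,"z":-0.05,"ax":0,"ay":0,"az":0.033},{"x":0.089,"y":0.143,"z":-0.05,"ax":0,"ay":0,"az":0.033},{"x":0.089,"y":0.143,"z":-0.05,"ax":0,"ay":0,"az":0.033},{"x":0.089,"y":0.143,"z":-0.05,"ax":0,"ay":0,"az":0.033}]' 1
python3 -c "
from bench import arm;print(arm.read_state()['joints'])"
```

```text
clock: 1.7
position: [440.2, -146.4, 231.1]
ee_rot: [-0.552, 0.834, 0.0, -0.0]
contact_force: [-0.0, 0.8, -0.4]
gripper_width: 85.8
grasp_force: 0.0
clock: 2.5
position: [582.6, 82.2, 186.4]
ee_rot: [0.712, -0.702, -0.0, 0.0]
contact_force: [-0.8, -0.7, -0.2]
gripper_width: 85.0
grasp_force: 0.0
[ 4.15142667e-01  3.58412960e-01 -1.50303211e-01 -2.09635494e-04
 -1.06301232e+00 -4.00789145e-01]
```

```bash
python3 -m handwheel '[{"x":0,"y":0,"z":-0.082,"ax":0,"ay":0,"az":0},{"x":0,"y":0,"z":-0.082,"ax":0,"ay":0,"az":0},{"x":0,"y":0,"z":-0.082,"ax":0,"ay":0,"az":0},{"x":0,"y":0,"z":-0.082,"ax":0,"ay":0,"az":0},{"x":0,"y":0,"z":-0.082,"ax":0,"ay":0,"az":0},{"x":0,"y":0,"z":-0.082,"ax":0,"ay":0,"az":0},{"x":0,"y":0,"z":-0.082,"ax":0,"ay":0,"az":0},{"x":0,"y":0,"z":-0.082,"ax":0,"ay":0,"az":0}]' 1
python3 -m handwheel '[{"x":0,"y":0,"z":0,"ax":0,"ay":0,"az":0},{"x":0,"y":0,"z":0,"ax":0,"ay":0,"az":0},{"x":0,"y":0,"z":0,"ax":0,"ay":0,"az":0},{"x":0,"y":0,"z":0,"ax":0,"ay":0,"az":0},{"x":0,"y":0,"z":0,"ax":0,"ay":0,"az":0},{"x":0,"y":0,"z":0,"ax":0,"ay":0,"az":0},{"x":0,"y":0,"z":0,"ax":0,"ay":0,"az":0},{"x":0,"y":0,"z":0,"ax":0,"ay":0,"az":0}]' -1
```

```text
clock: 3.3
position: [582.0, 80.9, 55.0]
ee_rot: [0.711, -0.703, -0.0, 0.0]
contact_force: [-0.6, -0.2, -0.2]
gripper_width: 85.4
grasp_force: 0.0
clock: 4.1
position: [583.3, 81.3, 57.3]
ee_rot: [0.712, -0.703, 0.001, -0.001]
contact_force: [0.3, 0.2, 6.0]
gripper_width: 38.6
grasp_force: 60.1
```

```bash
python3 -m handwheel '[{"x":0,"y":0,"z":0.085,"ax":0,"ay":0,"az":0},{"x":0,"y":0,"z":0.085,"ax":0,"ay":0,"az":0},{"x":0,"y":0,"z":0.085,"ax":0,"ay":0,"az":0},{"x":0,"y":0,"z":0.085,"ax":0,"ay":0,"az":0},{"x":0,"y":0,"z":0.085,"ax":0,"ay":0,"az":0},{"x":0,"y":0,"z":0.085,"ax":0,"ay":0,"az":0},{"x":0,"y":0,"z":0.085,"ax":0,"ay":0,"az":0},{"x":0,"y":0,"z":0.085,"ax":0,"ay":0,"az":0}]'
python3 -m handwheel '[{"x":-0.034,"y":-0.1,"z":0,"ax":0,"ay":0,"az":0},{"x":-0.034,"y":-0.1,"z":0,"ax":0,"ay":0,"az":0},{"x":-0.034,"y":-0.1,"z":0,"ax":0,"ay":0,"az":0},{"x":-0.034,"y":-0.1,"z":0,"ax":0,"ay":0,"az":0},{"x":-0.034,"y":-0.1,"z":0,"ax":0,"ay":0,"az":0},{"x":-0.034,"y":-0.1,"z":0,"ax":0,"ay":0,"az":0},{"x":-0.034,"y":-0.1,"z":0,"ax":0,"ay":0,"az":0},{"x":-0.034,"y":-0.1,"z":0,"ax":0,"ay":0,"az":0}]'
python3 -m handwheel '[{"x":-0.034,"y":-0.12,"z":0,"ax":0,"ay":0,"az":0},{"x":-0.034,"y":-0.12,"z":0,"ax":0,"ay":0,"az":0},{"x":-0.034,"y":-0.12,"z":0,"ax":0,"ay":0,"az":0},{"x":-0.034,"y":-0.12,"z":0,"ax":0,"ay":0,"az":0},{"x":-0.034,"y":-0.12,"z":0,"ax":0,"ay":0,"az":0},{"x":-0.034,"y":-0.12,"z":0,"ax":0,"ay":0,"az":0},{"x":-0.034,"y":-0.12,"z":0,"ax":0,"ay":0,"az":0},{"x":-0.034,"y":-0.12,"z":0,"ax":0,"ay":0,"az":0}]'
```

```text
clock: 4.9
position: [580.9, 80.8, 191.2]
ee_rot: [0.711, -0.703, -0.001, 0.001]
contact_force: [0.8, 0.1, -2.6]
gripper_width: 38.6
grasp_force: 60.4
clock: 5.7
position: [525.3, -81.0, 190.4]
ee_rot: [0.711, -0.703, -0.002, 0.001]
contact_force: [1.0, -0.2, -1.4]
gripper_width: 38.7
grasp_force: 60.5
clock: 6.5
position: [470.7, -272.2, 190.4]
ee_rot: [0.711, -0.703, -0.002, 0.001]
contact_force: [0.3, 0.3, -1.3]
gripper_width: 39.0
grasp_force: 60.5
```

```bash
python3 -m handwheel '[{"x":0,"y":-0.005,"z":-0.09,"ax":0,"ay":0,"az":0},{"x":0,"y":-0.005,"z":-0.09,"ax":0,"ay":0,"az":0},{"x":0,"y":-0.005,"z":-0.09,"ax":0,"ay":0,"az":0},{"x":0,"y":-0.005,"z":-0.09,"ax":0,"ay":0,"az":0},{"x":0,"y":-0.005,"z":-0.09,"ax":0,"ay":0,"az":0},{"x":0,"y":0,"z":-0.09,"ax":0,"ay":0,"az":0},{"x":0,"y":0,"z":-0.09,"ax":0,"ay":0,"az":0},{"x":0,"y":0,"z":-0.03,"ax":0,"ay":0,"az":0}]'
python3 -m handwheel '[{"x":0,"y":0,"z":-0.01,"ax":0,"ay":0,"az":0},{"x":0,"y":0,"z":-0.01,"ax":0,"ay":0,"az":0},{"x":0,"y":0,"z":-0.005,"ax":0,"ay":0,"az":0},{"x":0,"y":0,"z":0,"ax":0,"ay":0,"az":0},{"x":0,"y":0,"z":0,"ax":0,"ay":0,"az":0},{"x":0,"y":0,"z":0,"ax":0,"ay":0,"az":0},{"x":0,"y":0,"z":0,"ax":0,"ay":0,"az":0},{"x":0,"y":0,"z":0,"ax":0,"ay":0,"az":0}]'
```

```text
clock: 7.3
position: [469.7, -275.9, 57.0]
ee_rot: [0.711, -0.704, -0.003, 0.002]
contact_force: [0.1, -0.1, -2.0]
gripper_width: 38.9
grasp_force: 60.6
clock: 8.1
position: [473.6, -276.0, 55.2]
ee_rot: [0.711, -0.703, 0.0, -0.0]
contact_force: [-0.7, -0.6, -2.2]
gripper_width: 38.8
grasp_force: 60.6
```

```bash
python3 -m handwheel '[{"x":0,"y":0,"z":-0.005,"ax":0,"ay":0,"az":0},{"x":0,"y":0,"z":-0.005,"ax":0,"ay":0,"az":0},{"x":0,"y":0,"z":0,"ax":0,"ay":0,"az":0},{"x":0,"y":0,"z":0,"ax":0,"ay":0,"az":0},{"x":0,"y":0,"z":0,"ax":0,"ay":0,"az":0},{"x":0,"y":0,"z":0,"ax":0,"ay":0,"az":0},{"x":0,"y":0,"z":0,"ax":0,"ay":0,"az":0},{"x":0,"y":0,"z":0,"ax":0,"ay":0,"az":0}]'
```

```text
clock: 8.9
position: [473.6, -276.1, 53.3]
ee_rot: [0.711, -0.703, 0.0, 0.0]
contact_force: [-0.4, 0.5, 2.1]
gripper_width: 38.7
grasp_force: 61.0
```

Contact. Release, then rise.

```bash
python3 -m handwheel '[{"x":0,"y":0,"z":0,"ax":0,"ay":0,"az":0},{"x":0,"y":0,"z":0,"ax":0,"ay":0,"az":0},{"x":0,"y":0,"z":0,"ax":0,"ay":0,"az":0},{"x":0,"y":0,"z":0,"ax":0,"ay":0,"az":0},{"x":0,"y":0,"z":0,"ax":0,"ay":0,"az":0},{"x":0,"y":0,"z":0,"ax":0,"ay":0,"az":0},{"x":0,"y":0,"z":0,"ax":0,"ay":0,"az":0},{"x":0,"y":0,"z":0,"ax":0,"ay":0,"az":0}]' 1
python3 -m handwheel '[{"x":0,"y":0,"z":0.05,"ax":0,"ay":0,"az":0},{"x":0,"y":0,"z":0.1,"ax":0,"ay":0,"az":0},{"x":0,"y":0,"z":0.1,"ax":0,"ay":0,"az":0},{"x":0,"y":0,"z":0.1,"ax":0,"ay":0,"az":0},{"x":0,"y":0,"z":0.1,"ax":0,"ay":0,"az":0},{"x":0,"y":0,"z":0.1,"ax":0,"ay":0,"az":0},{"x":0,"y":0,"z":0.1,"ax":0,"ay":0,"az":0},{"x":0,"y":0,"z":0.1,"ax":0,"ay":0,"az":0}]'
python3 - <<'E'
from h import *
s=arm.get_image('side')[:,:,::-1];t=arm.get_image('top')[:,:,::-1]
a=cv2.resize(s[120:210,220:400],(800,400),interpolation=cv2.INTER_CUBIC)
b=cv2.resize(t[180:280,250:420],(340,200),interpolation=cv2.INTER_CUBIC)
c=cv2.resize(t[180:245,255:403],(455,200),interpolation=cv2.INTER_CUBIC)
a[:]=a
cv2.imwrite('pics/c2.png',np.vstack([a,np.hstack([b,np.zeros((200,5,3),np.uint8),c])]))
E
```

```text
clock: 9.7
position: [473.5, -276.0, 53.1]
ee_rot: [0.711, -0.703, -0.0, 0.0]
contact_force: [-0.4, -0.4, 0.2]
gripper_width: 85.3
grasp_force: 0.0
clock: 10.5
position: [473.4, -276.0, 204.9]
ee_rot: [0.711, -0.703, 0.0, -0.0]
contact_force: [0.5, 0.6, -0.5]
gripper_width: 85.7
grasp_force: 0.0
```

View pics/c2.png

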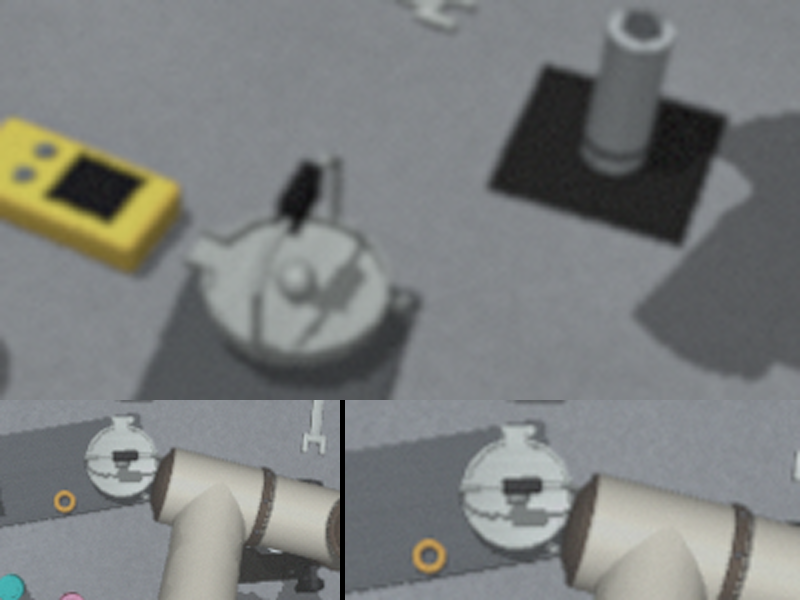

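The picture shows the canister upright on the mat (crop (620,90)); the dish is undisturbed with the ball in the middle. Working out the grip's place and yaw.

```bash
python3 - <<'E'
from h import *
np.set_printoptions(precision=1,suppress=True)
f=lambda u,v:((u-400)/5+255,(v-225)/5+180)
print('rim',atz('top',f(679,379),43),'blk',atz('top',f(688,365),123),'lip',atz('top',f(683,264),36.5))
a=atz('top',f(592,366),107);b=atz('top',f(768,371),107);d=a-b;print('bail',a,b,(a+b)/2,np.degrees(np.arctan2(-d[0],d[1])))
# ball from both views
print(tri((220+297/800*180,120+280/400*90),f(680,385))) 
print('gripblock proj', [proj(n,(590,-52,110)) for n in('side','top')])
# block centre in img2 side
print('blk2',tri((220+300/800*180,120+195/400*90),f(688,365)))
E
```

```text
rim [588.7 -51.5  43. ] blk [589.2 -51.2 123. ] lip [660.1 -53.9  36.5]
bail [589.4   3.7 107. ] [588.  -99.2 107. ] [588.7 -47.8 107. ] -0.8062275601008738
(array([589. , -50.7,  43.1]), np.float64(8.326381209814999))
gripblock proj [array([289.1, 164.7]), array([312.6, 208.2])]
blk2 (array([592.1, -51.3, 112.1]), np.float64(3.72175009307607))
```

```bash
python3 -m handwheel '[{"x":0.0725,"y":0.1405,"z":0,"ax":0,"ay":0,"az":-0.003},{"x":0.0725,"y":0.1405,"z":0,"ax":0,"ay":0,"az":-0.003},{"x":0.0725,"y":0.1405,"z":0,"ax":0,"ay":0,"az":-0.003},{"x":0.0725,"y":0.1405,"z":0,"ax":0,"ay":0,"az":-0.003},{"x":0.0725,"y":0.1405,"z":0,"ax":0,"ay":0,"az":-0.003},{"x":0.0725,"y":0.1405,"z":0,"ax":0,"ay":0,"az":-0.003},{"x":0.0725,"y":0.1405,"z":0,"ax":0,"ay":0,"az":-0.003},{"x":0.0725,"y":0.1405,"z":0,"ax":0,"ay":0,"az":-0.003}]'
python3 -m handwheel '[{"x":0,"y":0,"z":-0.06,"ax":0,"ay":0,"az":0},{"x":0,"y":0,"z":-0.06,"ax":0,"ay":0,"az":0},{"x":0,"y":0,"z":-0.06,"ax":0,"ay":0,"az":0},{"x":0,"y":0,"z":-0.04,"ax":0,"ay":0,"az":0},{"x":0,"y":0,"z":0,"ax":0,"ay":0,"az":0},{"x":0,"y":0,"z":0,"ax":0,"ay":0,"az":0},{"x":0,"y":0,"z":0,"ax":0,"ay":0,"az":0},{"x":0,"y":0,"z":0,"ax":0,"ay":0,"az":0}]'
python3 - <<'E'
from h import *
s=arm.get_image('side')[:,:,::-1];t=arm.get_image('top')[:,:,::-1]
a=cv2.resize(s[100:215,220:320],(521,600),interpolation=cv2.INTER_CUBIC)
b=cv2.resize(t[170:280,285:335],(273,600),interpolation=cv2.INTER_CUBIC)
cv2.imwrite('pics/c3.png',np.hstack([a,b]))
print(arm.read_state()['joints'])
E
```

```text
clock: 11.4
position: [589.5, -50.0, 202.7]
ee_rot: [-0.698, 0.716, 0.0, -0.0]
contact_force: [0.6, 0.9, 0.6]
gripper_width: 85.4
grasp_force: 0.0
clock: 12.2
position: [589.9, -51.3, 159.8]
ee_rot: [-0.698, 0.716, -0.0, 0.001]
contact_force: [-0.2, -0.3, -0.4]
gripper_width: 85.5
grasp_force: 0.0
[ 1.86641044e-01  3.87936906e-01 -1.78152004e-01  2.36900475e-05
 -1.00372655e+00 -2.12410997e-01]
```

View pics/c3.png

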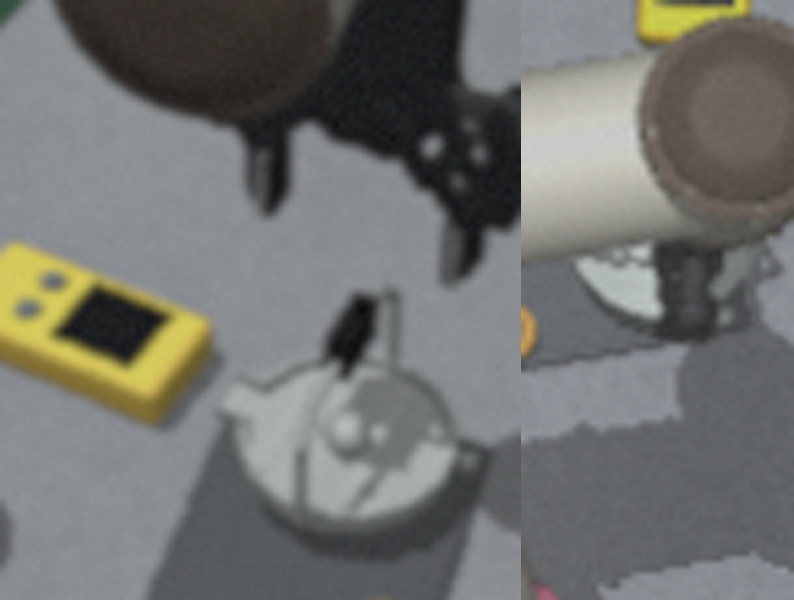

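The fingers straddle the black grip block: tips at side crop (268,212) and (457,280), block centre (352,332).

```bash
python3 - <<'E'
from h import *
f=lambda u,v:(220+u/5.21,100+v/5.217)
for y in (42.7,-42.7): print(proj('side',(589.7+y,-51.3+y*-.026,173)))
print(f(268,208),f(457,278))
print(atz('side',f(352,332),110),atz('side',f(268,208),173),atz('side',f(457,278),173))
E
```

```text
[273.8831671 139.9045272]
[306.45289791 152.3767637 ]
(271.4395393474088, 139.8696568909335) (307.7159309021113, 153.28732988307456)
[594.94677382 -53.46927071 110.        ] [637.55169661 -49.83620414 173.        ] [543.20644729 -48.84666014 173.        ]
```

```bash
python3 -m handwheel '[{"x":0.005,"y":-0.004,"z":-0.05,"ax":0,"ay":0,"az":0},{"x":0.005,"y":-0.004,"z":-0.05,"ax":0,"ay":0,"az":0},{"x":0,"y":0,"z":-0.05,"ax":0,"ay":0,"az":0},{"x":0,"y":0,"z":-0.05,"ax":0,"ay":0,"az":0},{"x":0,"y":0,"z":-0.05,"ax":0,"ay":0,"az":0},{"x":0,"y":0,"z":-0.05,"ax":0,"ay":0,"az":0},{"x":0,"y":0,"z":-0.04,"ax":0,"ay":0,"az":0},{"x":0,"y":0,"z":0,"ax":0,"ay":0,"az":0}]'
python3 - <<'E'
from h import *
s=arm.get_image('side')[:,:,::-1]
cv2.imwrite('pics/c4.png',cv2.resize(s[120:215,230:330],(632,600),interpolation=cv2.INTER_CUBIC))
E
```

```text
clock: 13.1
position: [590.6, -52.9, 89.5]
ee_rot: [-0.698, 0.716, 0.001, -0.001]
contact_force: [0.5, -0.4, 0.0]
gripper_width: 85.5
grasp_force: 0.0
```

View pics/c4.png

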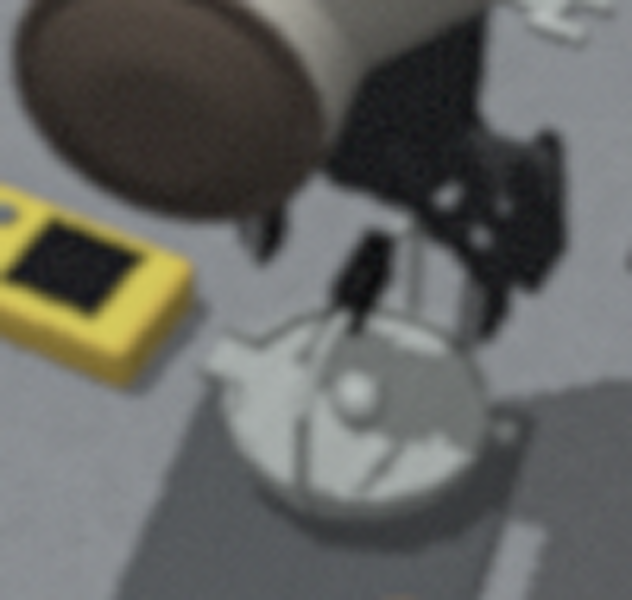

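Fingers at crop (263,250) and (480,330), block at (362,278): centred between them. Closing.

```bash
python3 -m handwheel '[{"x":0,"y":0,"z":0,"ax":0,"ay":0,"az":0},{"x":0,"y":0,"z":0,"ax":0,"ay":0,"az":0},{"x":0,"y":0,"z":0,"ax":0,"ay":0,"az":0},{"x":0,"y":0,"z":0,"ax":0,"ay":0,"az":0},{"x":0,"y":0,"z":0,"ax":0,"ay":0,"az":0},{"x":0,"y":0,"z":0,"ax":0,"ay":0,"az":0},{"x":0,"y":0,"z":0,"ax":0,"ay":0,"az":0},{"x":0,"y":0,"z":0,"ax":0,"ay":0,"az":0}]' -1
python3 -m handwheel '[{"x":0,"y":0,"z":0,"ax":0,"ay":0,"az":0},{"x":0,"y":0,"z":0,"ax":0,"ay":0,"az":0},{"x":0,"y":0,"z":0,"ax":0,"ay":0,"az":0},{"x":0,"y":0,"z":0,"ax":0,"ay":0,"az":0},{"x":0,"y":0,"z":0,"ax":0,"ay":0,"az":0},{"x":0,"y":0,"z":0,"ax":0,"ay":0,"az":0},{"x":0,"y":0,"z":0,"ax":0,"ay":0,"az":0},{"x":0,"y":0,"z":0,"ax":0,"ay":0,"az":0}]'
```

```text
clock: 13.95
position: [591.8, -52.8, 91.2]
ee_rot: [-0.698, 0.716, -0.0, 0.0]
contact_force: [0.8, -0.5, 0.2]
gripper_width: 13.3
grasp_force: 61.7
clock: 14.75
position: [591.7, -52.8, 91.2]
ee_rot: [-0.698, 0.716, -0.0, 0.0]
contact_force: [0.8, 0.2, 0.9]
gripper_width: 13.4
grasp_force: 61.8
```

```bash
python3 -m handwheel '[{"x":0,"y":0,"z":0.005,"ax":0,"ay":0,"az":0},{"x":0,"y":0,"z":0.01,"ax":0,"ay":0,"az":0},{"x":0,"y":0,"z":0.02,"ax":0,"ay":0,"az":0},{"x":0,"y":0,"z":0.025,"ax":0,"ay":0,"az":0},{"x":0,"y":0,"z":0.025,"ax":0,"ay":0,"az":0},{"x":0,"y":0,"z":0.025,"ax":0,"ay":0,"az":0},{"x":0,"y":0,"z":0.025,"ax":0,"ay":0,"az":0},{"x":0,"y":0,"z":0.025,"ax":0,"ay":0,"az":0}]'
python3 -m handwheel '[{"x":0,"y":0,"z":0.025,"ax":0,"ay":0,"az":0},{"x":0,"y":0,"z":0.025,"ax":0,"ay":0,"az":0},{"x":0,"y":0,"z":0.025,"ax":0,"ay":0,"az":0},{"x":0,"y":0,"z":0.025,"ax":0,"ay":0,"az":0},{"x":0,"y":0,"z":0.02,"ax":0,"ay":0,"az":0},{"x":0,"y":0,"z":0.015,"ax":0,"ay":0,"az":0},{"x":0,"y":0,"z":0.005,"ax":0,"ay":0,"az":0},{"x":0,"y":0,"z":0,"ax":0,"ay":0,"az":0}]'
```

```text
clock: 15.55
position: [591.5, -52.8, 123.6]
ee_rot: [-0.698, 0.716, -0.0, 0.0]
contact_force: [-0.4, -0.4, -3.1]
gripper_width: 13.0
grasp_force: 61.2
clock: 16.35
position: [591.5, -52.8, 151.2]
ee_rot: [-0.698, 0.716, -0.0, 0.0]
contact_force: [0.1, -0.3, -3.0]
gripper_width: 13.3
grasp_force: 61.2
```

```bash
python3 -m handwheel '[{"x":0,"y":0,"z":0,"ax":0,"ay":0,"az":0.01},{"x":0,"y":0,"z":0,"ax":0,"ay":0,"az":0.02},{"x":0,"y":0,"z":0,"ax":0,"ay":0,"az":0.03},{"x":0,"y":0,"z":0,"ax":0,"ay":0,"az":0.036},{"x":0,"y":0,"z":0,"ax":0,"ay":0,"az":0.036},{"x":0,"y":0,"z":0,"ax":0,"ay":0,"az":0.036},{"x":0,"y":0,"z":0,"ax":0,"ay":0,"az":0.036},{"x":0,"y":0,"z":0,"ax":0,"ay":0,"az":0.036}]'
python3 -m handwheel '[{"x":0,"y":0,"z":0,"ax":0,"ay":0,"az":0.036},{"x":0,"y":0,"z":0,"ax":0,"ay":0,"az":0.036},{"x":0,"y":0,"z":0,"ax":0,"ay":0,"az":0.036},{"x":0,"y":0,"z":0,"ax":0,"ay":0,"az":0.036},{"x":0,"y":0,"z":0,"ax":0,"ay":0,"az":0.036},{"x":0,"y":0,"z":0,"ax":0,"ay":0,"az":0.036},{"x":0,"y":0,"z":0,"ax":0,"ay":0,"az":0.036},{"x":0,"y":0,"z":0,"ax":0,"ay":0,"az":0.036}]'
python3 -m handwheel '[{"x":0,"y":0,"z":0,"ax":0,"ay":0,"az":0.036},{"x":0,"y":0,"z":0,"ax":0,"ay":0,"az":0.036},{"x":0,"y":0,"z":0,"ax":0,"ay":0,"az":0.036},{"x":0,"y":0,"z":0,"ax":0,"ay":0,"az":0.036},{"x":0,"y":0,"z":0,"ax":0,"ay":0,"az":0.036},{"x":0,"y":0,"z":0,"ax":0,"ay":0,"az":0.036},{"x":0,"y":0,"z":0,"ax":0,"ay":0,"az":0.036},{"x":0,"y":0,"z":0,"ax":0,"ay":0,"az":0.036}]'
python3 -m handwheel '[{"x":0,"y":0,"z":0,"ax":0,"ay":0,"az":0.036},{"x":0,"y":0,"z":0,"ax":0,"ay":0,"az":0.036},{"x":0,"y":0,"z":0,"ax":0,"ay":0,"az":0.036},{"x":0,"y":0,"z":0,"ax":0,"ay":0,"az":0.036},{"x":0,"y":0,"z":0,"ax":0,"ay":0,"az":0.036},{"x":0,"y":0,"z":0,"ax":0,"ay":0,"az":0.036},{"x":0,"y":0,"z":0,"ax":0,"ay":0,"az":0.036},{"x":0,"y":0,"z":0,"ax":0,"ay":0,"az":0.03}]'
python3 -m handwheel '[{"x":0,"y":0,"z":0,"ax":0,"ay":0,"az":0.015},{"x":0,"y":0,"z":0,"ax":0,"ay":0,"az":0.005},{"x":0,"y":0,"z":0,"ax":0,"ay":0,"az":0},{"x":0,"y":0,"z":0,"ax":0,"ay":0,"az":0},{"x":0,"y":0,"z":0,"ax":0,"ay":0,"az":0},{"x":0,"y":0,"z":0,"ax":0,"ay":0,"az":0},{"x":0,"y":0,"z":0,"ax":0,"ay":0,"az":0},{"x":0,"y":0,"z":0,"ax":0,"ay":0,"az":0}]'
python3 - <<'E'
from h import *
s=arm.get_image('side')[:,:,::-1];t=arm.get_image('top')[:,:,::-1]
cv2.imwrite('pics/s5.png',s);cv2.imwrite('pics/t5.png',t)
a=cv2.resize(s[110:270,215:320],(394,600),interpolation=cv2.INTER_CUBIC)
b=cv2.resize(t[150:270,185:345],(400,300),interpolation=cv2.INTER_CUBIC)
cv2.imwrite('pics/c5.png',np.hstack([a,np.vstack([b,b*0])]))
E
```

```text
clock: 17.15
position: [591.4, -52.8, 150.8]
ee_rot: [0.821, -0.571, -0.0, 0.0]
contact_force: [0.1, 0.1, -3.3]
gripper_width: 13.1
grasp_force: 61.2
clock: 17.95
position: [591.3, -52.8, 150.7]
ee_rot: [0.928, -0.373, -0.0, 0.0]
contact_force: [-0.3, -0.4, -3.1]
gripper_width: 13.0
grasp_force: 61.2
clock: 18.75
position: [591.4, -52.8, 150.8]
ee_rot: [0.988, -0.155, -0.0, 0.0]
contact_force: [0.3, -1.0, -4.5]
gripper_width: 13.2
grasp_force: 61.2
clock: 19.55
position: [591.4, -52.8, 150.8]
ee_rot: [0.998, 0.065, -0.0, 0.0]
contact_force: [0.3, -0.1, -3.2]
gripper_width: 13.3
grasp_force: 61.2
clock: 20.35
position: [591.5, -52.8, 151.1]
ee_rot: [0.997, 0.08, 0.0, 0.0]
contact_force: [0.2, -0.3, -2.6]
gripper_width: 13.1
grasp_force: 61.2
```

View pics/c5.png

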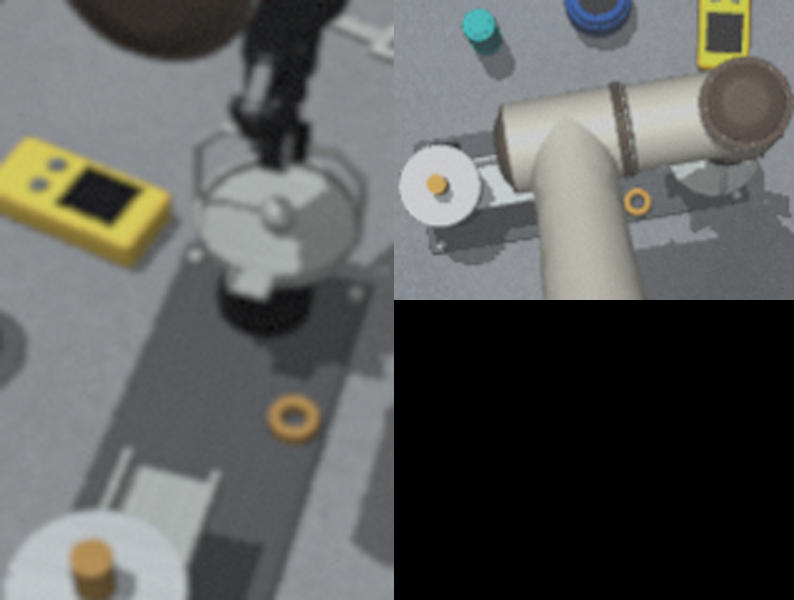

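The dish hangs level with the ball in the middle; lip end at side crop (247,293), chute wall ends at (127,450) and (215,472).

```bash
python3 - <<'E'
from h import *
np.set_printoptions(precision=1,suppress=True)
f=lambda u,v:(215+u/3.752,110+v/3.75)
l=atz('side',f(127,449),91);r=atz('side',f(215,471),91);print('mouth side',l,r,(l+r)/2)
d=l-r;print(np.degrees(np.arctan2(d[1],d[0])))
lw=[atz('side',f(*p),91) for p in((127,449),(102,505))];d=lw[1]-lw[0];print('wall yaw',np.degrees(np.arctan2(d[1],d[0])))
print('lip',atz('side',f(248,296),95),'stub',atz('side',f(92,556),175))
print('rim',atz('side',f(279,222),103),'ball',atz('side',f(277,213),105))
E
```

```text
mouth side [588.5 150.2  91. ] [535.5 139.9  91. ] [562. 145.  91.]
11.027958985235484
wall yaw 99.40470376129447
lip [577.6  15.1  95. ] stub [539.6 261.6 175. ]
rim [585.5 -44.8 103. ] ball [589.4 -49.7 105. ]
```

```bash
python3 -m handwheel '[{"x":-0.001,"y":0.005,"z":0,"ax":0,"ay":0,"az":0},{"x":-0.002,"y":0.01,"z":0,"ax":0,"ay":0,"az":0},{"x":-0.003,"y":0.02,"z":0,"ax":0,"ay":0,"az":0},{"x":-0.005,"y":0.03,"z":0,"ax":0,"ay":0,"az":0},{"x":-0.005,"y":0.03,"z":0,"ax":0,"ay":0,"az":0},{"x":-0.005,"y":0.03,"z":0,"ax":0,"ay":0,"az":0},{"x":-0.005,"y":0.03,"z":0,"ax":0,"ay":0,"az":0},{"x":-0.005,"y":0.03,"z":0,"ax":0,"ay":0,"az":0}]'
python3 -m handwheel '[{"x":-0.005,"y":0.03,"z":0,"ax":0,"ay":0,"az":0},{"x":-0.005,"y":0.03,"z":0,"ax":0,"ay":0,"az":0},{"x":-0.005,"y":0.03,"z":0,"ax":0,"ay":0,"az":0},{"x":-0.005,"y":0.03,"z":0,"ax":0,"ay":0,"az":0},{"x":-0.005,"y":0.03,"z":0,"ax":0,"ay":0,"az":0},{"x":-0.005,"y":0.03,"z":0,"ax":0,"ay":0,"az":0},{"x":-0.005,"y":0.03,"z":0,"ax":0,"ay":0,"az":0},{"x":-0.005,"y":0.03,"z":0,"ax":0,"ay":0,"az":0}]'
python3 -m handwheel '[{"x":-0.005,"y":0.03,"z":0,"ax":0,"ay":0,"az":0},{"x":-0.005,"y":0.03,"z":0,"ax":0,"ay":0,"az":0},{"x":-0.005,"y":0.03,"z":0,"ax":0,"ay":0,"az":0},{"x":-0.004,"y":0.025,"z":0,"ax":0,"ay":0,"az":0},{"x":-0.003,"y":0.015,"z":0,"ax":0,"ay":0,"az":0},{"x":-0.001,"y":0.005,"z":0,"ax":0,"ay":0,"az":0},{"x":0,"y":0,"z":0,"ax":0,"ay":0,"az":0},{"x":0,"y":0,"z":0,"ax":0,"ay":0,"az":0}]'
python3 - <<'E'
from h import *
s=arm.get_image('side')[:,:,::-1];t=arm.get_image('top')[:,:,::-1]
cv2.imwrite('pics/s6.png',s);cv2.imwrite('pics/t6.png',t)
a=cv2.resize(s[175:275,220:310],(540,600),interpolation=cv2.INTER_CUBIC)
b=cv2.resize(t[170:270,190:290],(260,260),interpolation=cv2.INTER_CUBIC)
cv2.imwrite('pics/c6.png',np.hstack([a,np.vstack([b,np.zeros((340,260,3),np.uint8)])]))
E
```

```text
clock: 21.25
position: [585.2, -15.2, 151.1]
ee_rot: [0.997, 0.08, 0.0, 0.0]
contact_force: [0.1, -0.3, -2.4]
gripper_width: 13.5
grasp_force: 61.2
clock: 22.05
position: [577.3, 32.7, 151.1]
ee_rot: [0.997, 0.08, 0.0, 0.0]
contact_force: [0.4, -0.8, -4.1]
gripper_width: 13.0
grasp_force: 61.2
clock: 22.85
position: [572.7, 59.0, 151.1]
ee_rot: [0.997, 0.08, -0.0, 0.0]
contact_force: [0.1, 0.4, -3.3]
gripper_width: 13.3
grasp_force: 61.2
```

View pics/c6.png

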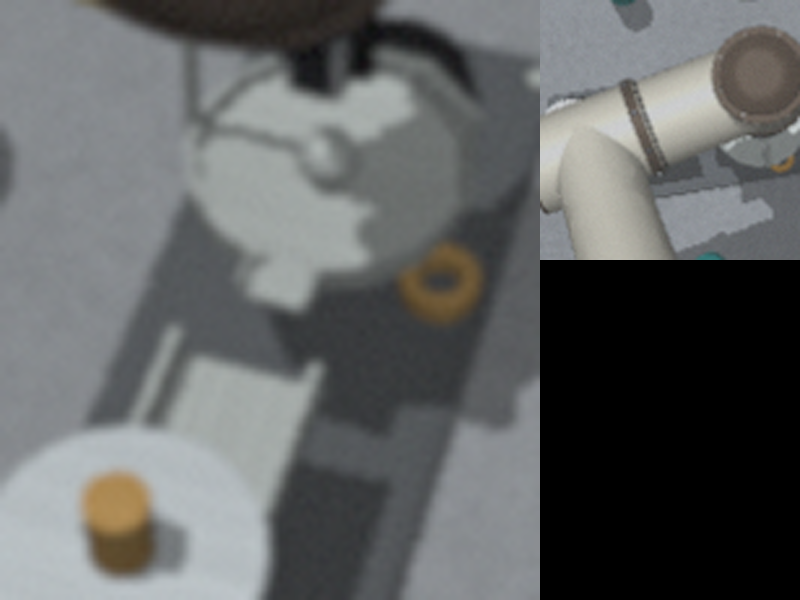

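Side crop: lip end corners (247,297)–(307,310), wall ends (176,328) and (317,365), ball still centred at (325,158).

```bash
python3 - <<'E'
from h import *
np.set_printoptions(precision=1,suppress=True)
f=lambda u,v:(220+u/6,175+v/6)
l=atz('side',f(176,328),91);r=atz('side',f(317,365),91);m=(l+r)/2
a=atz('side',f(247,297),97);b=atz('side',f(307,310),97);c=(a+b)/2
print(l,r,m,a,b,c,np.linalg.norm(l-r),np.linalg.norm(a-b))
w1=atz('side',f(135,415),91); print('yaw wall',np.degrees(np.arctan2(*(w1-l)[1::-1])),'mouth',np.degrees(np.arctan2(*(l-r)[1::-1])),'lip',np.degrees(np.arctan2(*(a-b)[1::-1])))
# floor front edge: inner corners at z75
print('floor',atz('side',f(190,355),75),atz('side',f(303,380),75))
for yaw in (9,10,11):
    t=np.radians(yaw);d=(c-m)[:2];print(yaw,'x',d@[np.cos(t),np.sin(t)],'y',d@[-np.sin(t),np.cos(t)])
k=atz('side',f(116,495),175); print('stub',k)
E
```

```text
[587.6 149.6  91. ] [534.2 139.9  91. ] [560.9 144.7  91. ] [569.1 128.9  97. ] [546.8 123.8  97. ] [557.9 126.3  97. ] 54.326307043704716 22.855454987941087
yaw wall 98.30556308193177 mouth 10.26134648227709 lip 12.924533776384317
floor [583.1 148.5  75. ] [540.6 138.8  75. ]
9 x -5.818116784963341 y -17.720213171159898
10 x -6.126491020014696 y -17.61597415803339
11 x -6.432999066552704 y -17.50636914852857
stub [540.7 260.3 175. ]
```

```bash
python3 -m handwheel '[{"x":0,"y":0.005,"z":0,"ax":0,"ay":0,"az":0},{"x":-0.001,"y":0.01,"z":0,"ax":0,"ay":0,"az":0},{"x":-0.002,"y":0.02,"z":0,"ax":0,"ay":0,"az":0},{"x":-0.002,"y":0.025,"z":0,"ax":0,"ay":0,"az":0},{"x":-0.002,"y":0.025,"z":0,"ax":0,"ay":0,"az":0},{"x":-0.001,"y":0.025,"z":0,"ax":0,"ay":0,"az":0},{"x":-0.001,"y":0.018,"z":0,"ax":0,"ay":0,"az":0},{"x":0,"y":0.007,"z":0,"ax":0,"ay":0,"az":0}]'
python3 -m handwheel '[{"x":0,"y":0,"z":0,"ax":0,"ay":0,"az":0},{"x":0,"y":0,"z":0,"ax":0,"ay":0,"az":0},{"x":0,"y":0,"z":0,"ax":0,"ay":0,"az":0},{"x":0,"y":0,"z":0,"ax":0,"ay":0,"az":0},{"x":0,"y":0,"z":0,"ax":0,"ay":0,"az":0},{"x":0,"y":0,"z":0,"ax":0,"ay":0,"az":0},{"x":0,"y":0,"z":0,"ax":0,"ay":0,"az":0},{"x":0,"y":0,"z":0,"ax":0,"ay":0,"az":0}]'
python3 - <<'E'
from h import *
s=arm.get_image('side')[:,:,::-1]
cv2.imwrite('pics/s7.png',s)
cv2.imwrite('pics/c7.png',cv2.resize(s[190:270,220:310],(675,600),interpolation=cv2.INTER_CUBIC))
E
```

```text
clock: 23.75
position: [570.9, 86.8, 151.1]
ee_rot: [0.997, 0.08, 0.0, -0.0]
contact_force: [-1.1, 0.1, -2.1]
gripper_width: 12.9
grasp_force: 61.2
clock: 24.55
position: [571.0, 86.2, 151.1]
ee_rot: [0.997, 0.08, 0.0, -0.0]
contact_force: [0.3, -0.2, -3.6]
gripper_width: 13.2
grasp_force: 61.2
```

View pics/c7.png

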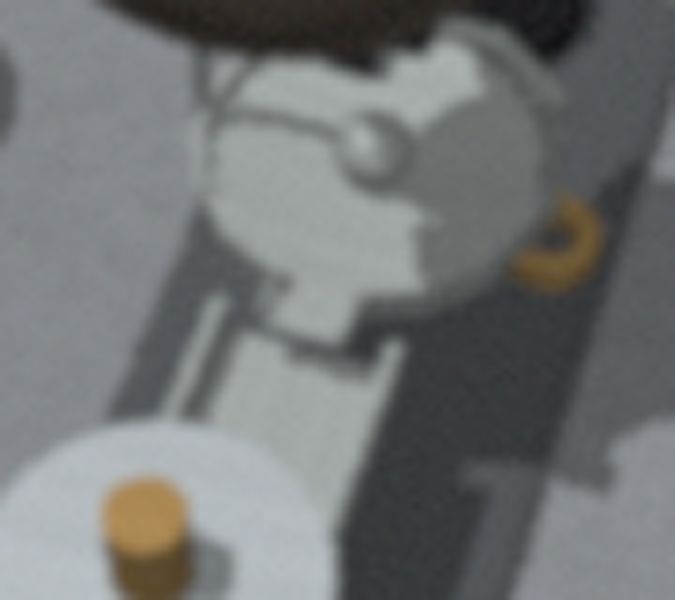

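Side crop: lip end from (272,329) to (348,346), walls at (220,298) and (395,344); ball centred at (375,150). Last check of the offset.

```bash
python3 - <<'E'
from h import *
np.set_printoptions(precision=1,suppress=True)
f=lambda u,v:(220+u/7.5,190+v/7.5)
m=(atz('side',f(220,298),91)+atz('side',f(395,344),91))/2
c=(atz('side',f(272,329),97)+atz('side',f(348,346),97))/2
t=np.radians(10);d=(c-m)[:2];print(m,c,'x',d@[np.cos(t),np.sin(t)],'y',d@[-np.sin(t),np.cos(t)])
print('ball',atz('side',f(375,150),100), 'rim ctr',atz('side',f(377,165),103),arm.read_state()['joint_vel'].round(3))
# dish predicted from FK
for X in [(571-1.5-10.6,86.5+66.2,97)]: q=proj('side',X);print((q-[220,190])*7.5)
E
```

```text
[561.  144.9  91. ] [555.4 153.1  97. ] x -4.1101822150205605 y 8.98889823086329
ball [569.6  86.3 100. ] rim ctr [565.3  93.  103. ] [ 0. -0.  0. -0. -0.  0.]
[299.8 331.8]
```

```bash
python3 -c "
from bench import arm;print(arm.job_done())"
```

```text
the job is handed in; nothing more can be done
None
```

I handed the job in at about 24.6 s (the verdict was not returned). The canister stands upright on the mat. The dish is held level and still with the ball in the middle, its lip about 9 mm inside the chute mouth, about 21 mm above the floor, and within about 4 mm of the midline.

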